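# Hold the vaccine cool box open

## Task

Take the small temperature logger off the lid of the cool box and set it down gently, flat in the low steel tray, so that it cannot slide off. Then open the lid to 45 degrees and hold it there with the gripper so that a colleague can reach the vials: it falls shut if let go, so finish while still holding it still at that angle. Leave the bin, the pump bottle and the marker pen where they are.

Things in the scene. Friction and masses are not known exactly. Their poses are not given: they have to be found in the camera images.
- lid (a joint): the hinged lid of the cool box: opening angle in rad, 0 shut, grows as the edge far from the robot rises; 45 degrees = 0.785; stop at 1.25. The lid is a slab 200 mm from hinge to far edge, 240 mm wide, 30 mm thick, about 0.45 kg, on an almost free hinge: it falls shut from any angle. It lies on a box 130 mm high (lid top 160 mm above the table). The latch tongue on its far edge is already undone. The box stands fast and does not slide.
- lid_handle (a point): middle of the lid's grab handle: a straight round bar 16 mm thick, its axis parallel to the hinge, 94 mm free between its two posts, centre line 40 mm above the lid's top face and 35 mm in from the far edge. Moves with the lid. Axes are the lid's: x from hinge to far edge, y along the bar, z out of the lid's top face.
- lid_hinge (a point): middle of the hinge line, on the lid's underside at the edge of the box nearest the robot, 130 mm above the table. The hinge line runs along its y axis. x (with the lid shut: level, pointing to the far edge, away from the robot) and z turn with the lid. The handle's middle lies at x 165 mm, z 70 mm in this frame; opening lifts the handle up and back towards the robot.
- logger_center (a point): centre of the temperature logger: a loose white plastic box with a small dark display, 36 mm (x) by 80 mm (y) by 24 mm high (z), about 90 g, lying flat on the lid between hinge and handle; its centre is 12 mm above its underside.
- tray: low open tray of bare steel, 200 mm (x) by 150 mm (y) outside, 30 mm high, walls and floor 4 mm thick; it does not slide. Origin at the centre of its underside on the table. It stands to the left or the right of the cool box.
- bin: white plastic open bin, 160 (x) by 130 (y) by 80 mm high, with paper packs on its floor; loose. Origin at the centre of its underside. On the other side of the cool box from the tray. To be left alone.
- bottle: pale see-through bottle with a white pump head, 64 mm across, 188 mm high, loose, beyond the cool box. Origin at the centre of its underside. To be left alone.
- marker: marker pen lying on the table beyond the cool box, 143 mm long (x), 16 mm thick, loose. Origin on its underside near mid-length. To be left alone.
Not all that is in view belongs to the job. There is more than one size of the part that bears logger_center; the job needs the middle-sized.

How it is judged:
On the way, in this order (a step that is already met when the one before it is completed fails the run):
1. the logger lies flat and let go in the tray while the lid is still shut (x of logger_center in the frame of tray between -0.095 and 0.095 m and y of logger_center in the frame of tray between -0.07 and 0.07 m and z of logger_center in the frame of tray below 0.024 m and angle between logger_center's own z axis and vertical below 0.2 rad and linear speed of logger below 0.03 m/s and contact force between the fingers and logger below 0.05 N and value of joint lid below 0.1 rad), for 0.2 s.
2. the gripper has the lid and has raised it past 20 degrees (value of joint lid above 0.35 rad and contact force between the fingers and lid above 1 N), for 0.1 s.
At the end, for the whole second after the job is handed in: The gripper holds the lid still at 45 degrees, within 5 degrees either way (0.698 to 0.873 rad), with at least 1 N of finger contact and no loose thing touching the lid, and the logger lies flat (within 0.2 rad), display up, released, at rest on the floor of the tray (x of logger_center in the frame of tray between -0.095 and 0.095 m and y of logger_center in the frame of tray between -0.07 and 0.07 m and z of logger_center in the frame of tray below 0.024 m and angle between logger_center's own z axis and vertical below 0.2 rad and linear speed of logger below 0.03 m/s and value of joint lid between 0.698 and 0.873 rad and velocity of joint lid between -0.05 and 0.05 rad/s and contact force between the fingers and lid above 1 N and contact force between each of the fingers, lid and logger below 0.05 N and contact force between lid and bin below 0.05 N and contact force between lid and bottle below 0.05 N and contact force between lid and marker below 0.05 N); the arm keeps its last pose, push and grip.
It fails at once if the lid is raised (over 0.15 rad) before the logger is in the tray (value of joint lid above 0.15 rad and not (x of logger_center in the frame of tray between -0.095 and 0.095 m and y of logger_center in the frame of tray between -0.07 and 0.07 m and z of logger_center in the frame of tray below 0.024 m and angle between logger_center's own z axis and vertical below 0.2 rad)).
It fails at once if the logger is dropped (falls freely at over 1 m/s) (linear speed of logger above 1 m/s and contact force between the fingers and logger below 0.01 N).
It fails at once if the white bin is shifted by more than 30 mm (distance of bin from where it was at the start of the episode above 0.03 m).
It fails at once if the pump bottle is shifted by more than 30 mm (distance of bottle from where it was at the start of the episode above 0.03 m).
It fails at once if the marker pen is shifted by more than 30 mm (distance of marker from where it was at the start of the episode above 0.03 m).
It also fails if it takes over 58 s, if anything falls off the work surface, if the arm or the gripper's body presses on something with over 40 N, if the wrist force passes 120 N, or if a joint passes its speed limit or range.

## Robot

A 7-joint arm with a two-finger parallel gripper is mounted at the origin on the work surface. World frame = base frame: x ahead of the robot, y to its left, z up, the work surface at z = 0. Lengths are in m, angles in rad, forces in N, time in s.
With the tool pointing down it reaches from about 0.425 to 0.925 m from the base axis. Payload 6.8 kg.
Tool frame: the origin (TCP) lies at the very end of the fingers, on their centre line; the grasp point (between the pads) lies 19 mm behind it; z points along the fingers, y is the line along which they close (so a half turn about z gives the same grasp; the last joint's range is limited). The gripper opens to 85 mm and grips with 20 to 120 N. Pads are 22 mm wide; open, the fingers measure 114 mm over their backs; the gripper's body (76 mm by 85 mm) begins 54 mm behind the grasp point. The pads swing forward as they close: fully open they stand 13 mm farther back than shut.
Start: joints at [1.004, 0.477, 0.022, 1.555, -0.011, 1.109, -0.083], TCP at [0.299, -0.605, 0.231] pointing down, gripper open.
Joint ranges: [-2.96, 2.96], [-0.34, 2.1], [-1.41, 1.46], [0.24, 2.44], [-1.37, 4.51], [0.17, 1.92], [-2.96, 2.96]. Speed limits (rad/s): [2.39, 2.39, 3.14, 3.14, 3.14, 3.14, 3.14].

## Interface

Orientations are given as a unit quaternion [w, x, y, z].
In Python, from station import bot gives the robot as it stands.
- The arm moves only by the tool jog_arm, never from a script. Its argument "motion" is a list of rows, each a list of 7 numbers: the turn, a rotation vector about the tool's x, y, z in rad, then the shift along the tool's x, y, z in mm, then the finger opening in mm, from 0 to 85.4. A call has 1 to 10 rows; each row is the pose to reach, as a shift and turn from the pose commanded when the call began, along the tool's axes at that moment; what a row does not reach only later rows make up. A row lasts 1/8 s, in which the tool goes at most 62.5 mm and 10.7 degrees, less where a joint would pass 70% of its speed; a pose out of reach is approached as far as the arm can. A call with a gripper value outside its range is refused whole. The fingers move at their own pace and stop on an object; "grip_force" is the grip in N (left out, the last holds). Time passes only in rows, so rows that repeat a pose let the fingers close. It gives the time, the measured TCP pose, the force, the opening and the grip force at its end, in the units of the state.
- bot.get_obs(): the state, without advancing time (a new reading comes with each control period).
- bot.read_camera(name): name is "side" or "top"; returns a dict with "pixels" (384x512x3 uint8, red, green, blue), "camera_matrix" (3x3 intrinsics, pixels), "distortion" ([k1, k2, p1, p2, k3] as OpenCV has them; the pictures are not rectified), "T" (4x4, takes a point from camera to world coordinates). Camera axes: x right, y down, z forward; pixel columns grow to the right and rows downward; lengths in m; the calibration is good to about 2 mm. A picture is of the moment at which its call begins. There is no depth.
- bot.hand_in(): hands the job in; it is judged then, once.
Trained networks look in a picture, given as the dict that the camera call returned (one of the last four; its "shot" number tells which), for a name from the list of things; names that differ only in an ending like _2 or _b are one class to them, and where a whole thing is asked for, a point or a joint stands for the part that bears it (a point fixed in the world has none). Each returns a list of dicts, best first, with "score" (0 to 1); they miss things now and then, are a little off and sometimes report something else, mostly with a low value. They report only what shows in the picture. A call takes as long as a camera call. They do not tell look-alikes from the thing itself.
- bot.spot_in(thing, picture): "xy" ([column, row] in pixels, amid what is visible of it).
- bot.tip_of(thing, picture): "xy" ([column, row] in pixels: a listed point, or the origin of a listed thing).
The state is a dict: "t": time; "q": joint angles; "joint_vel": joint speeds; "joint_torque": joint torques, N m; "eef_pos": TCP position; "tool_rot": TCP orientation; "contact_force": force on the tool from outside, world axes, zero at the start; "torque": the same for the moment, N m; "gripper_width": opening from 0.0 (shut) to 1.0 (fully open); "grasp_force": force on a finger pad.
Only numpy, scipy, OpenCV 4.12 (cv2) and the standard library are available. Lean on these libraries where they do the work, as an engineer would, in place of code of your own. Each camera call takes 0.05 s, during which the arm holds its last target. There are 200 camera calls.

## Working session

There is one attempt and no reset: what is moved stays moved. The work goes in short steps, Python scripts to look and compute and a tool call to move; the robot and the scene stay as the last step left them, time stands still between calls to the robot, and variables do not carry over. Pictures are saved under pics/ and viewed, at most 10 in all, crops included, and the job is handed in when it is done.

Besides the shell and the picture viewer there is one more tool, called after ">>>" as name([rows], argument=value, ...), one row to a line, values as JSON. jog_arm: Moves the arm, as the interface text tells. Its arguments: {"type":"object","properties":{"motion":{"type":"array"},"grip_force":{"type":"number"}},"required":["motion"]}

```bash
mkdir -p pics; cat > h.py <<'E'
import numpy as np, cv2, json
from scipy.spatial.transform import Rotation as R
from station import bot
def ray(p,xy):
    u=cv2.undistortPoints(np.array([[xy]],float),np.array(p["camera_matrix"]),np.array(p["distortion"]))[0,0]
    T=np.array(p["T"]); return T[:3,3],T[:3,:3]@np.array([u[0],u[1],1])
def at_z(p,xy,z):
    o,d=ray(p,xy); return o+d*(z-o[2])/d[2]
def proj(p,X):
    T=np.linalg.inv(np.array(p["T"])); X=np.atleast_2d(X)@T[:3,:3].T+T[:3,3]
    return cv2.projectPoints(X,np.zeros(3),np.zeros(3),np.array(p["camera_matrix"]),np.array(p["distortion"]))[0][:,0]
def save(p,n,box=None,s=1):
    im=p["pixels"][:,:,::-1]
    if box: im=im[box[1]:box[3],box[0]:box[2]]
    cv2.imwrite("pics/"+n,cv2.resize(im,None,fx=s,fy=s,interpolation=cv2.INTER_CUBIC))
E
python3 - <<'E'
from h import *
print(bot.get_obs())
for c in("top","side"):
    p=bot.read_camera(c); save(p,c+"0.png",s=1.5)
    print(c,np.round(p["T"],3).tolist())
    for t in["logger_center","lid_handle","lid_hinge","tray","bin","bottle","marker"]:
        r=bot.tip_of(t,p)
        print(t,[(np.round(d["xy"],1).tolist(),round(d["score"],2)) for d in r[:4]])
    print("spot",[(np.round(d["xy"],1).tolist(),round(d["score"],2)) for d in bot.spot_in("logger_center",p)[:4]])
E
```

```text
{'t': 0.0, 'q': array([ 1.00389411,  0.47782272,  0.02236235,  1.55644892, -0.01152248,
        1.10929716, -0.08306788]), 'joint_vel': array([-0.00057525,  0.00063792,  0.0017582 ,  0.00048232, -0.00065863,
        0.00154441,  0.00207348]), 'joint_torque': array([ 7.12628753e-04, -5.96447539e+01,  1.60817306e+00, -2.81197947e+01,
        1.24863055e-02,  9.34629614e-03, -3.25514415e-07]), 'eef_pos': array([ 0.29865806, -0.60467327,  0.23031205]), 'tool_rot': array([-8.82910663e-04,  9.73799652e-01,  2.27405768e-01, -2.72134150e-04]), 'contact_force': array([ 0.71920705, -1.04747819,  0.42012149]), 'torque': array([ 0.02675919, -0.02731392,  0.01289626]), 'grasp_force': 0.0, 'gripper_width': 0.9980562058072784}
top [[0.024, -0.98, 0.197, 0.354], [-1.0, -0.027, -0.01, -0.003], [0.016, -0.196, -0.98, 1.01], [0.0, 0.0, 0.0, 1.0]]
logger_center [([234.6, 224.6], 0.85), ([184.3, 246.5], 0.75), ([167.2, 296.6], 0.65)]
lid_handle [([250.9, 175.0], 0.77)]
lid_hinge [([264.7, 249.8], 0.9)]
tray [([138.2, 210.2], 0.63)]
bin [([375.8, 210.5], 0.61)]
bottle [([209.6, 128.9], 0.79), ([136.3, 211.5], 0.72)]
marker [([308.3, 126.8], 0.67)]
spot [([236.9, 222.6], 0.93), ([169.0, 292.9], 0.63), ([255.9, 207.4], 0.62), ([183.9, 246.9], 0.55)]
side [[-0.825, -0.384, 0.414, 0.002], [-0.564, 0.576, -0.591, 0.709], [-0.011, -0.721, -0.692, 0.992], [0.0, 0.0, 0.0, 1.0]]
logger_center [([284.5, 326.5], 0.98), ([261.5, 203.6], 0.81), ([249.6, 291.5], 0.61)]
lid_handle [([233.2, 170.3], 0.69)]
lid_hinge [([293.8, 204.9], 0.92)]
tray [([182.9, 318.1], 0.87)]
bin [([306.3, 164.1], 0.78)]
bottle [([159.6, 227.8], 0.7)]
marker [([217.9, 173.6], 0.57)]
spot [([260.3, 203.4], 0.85), ([248.2, 293.8], 0.73), ([281.6, 324.8], 0.72)]
```

View pics/top0.png

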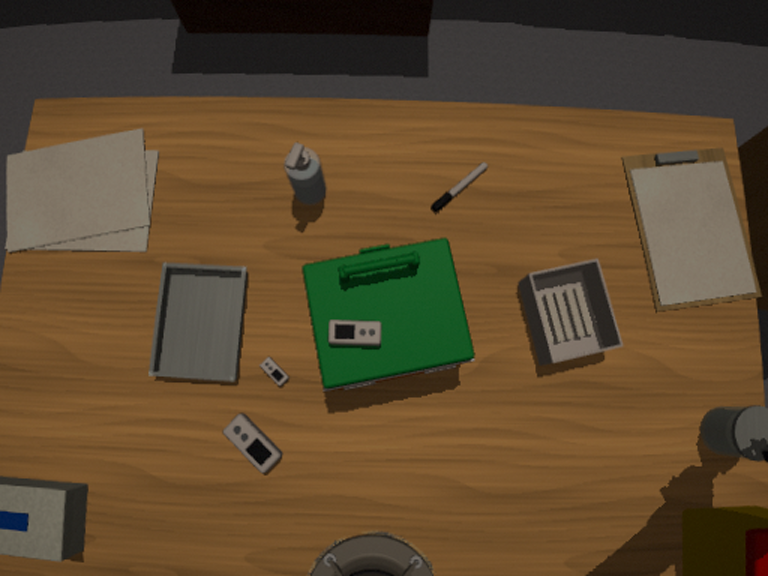

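View pics/side0.png

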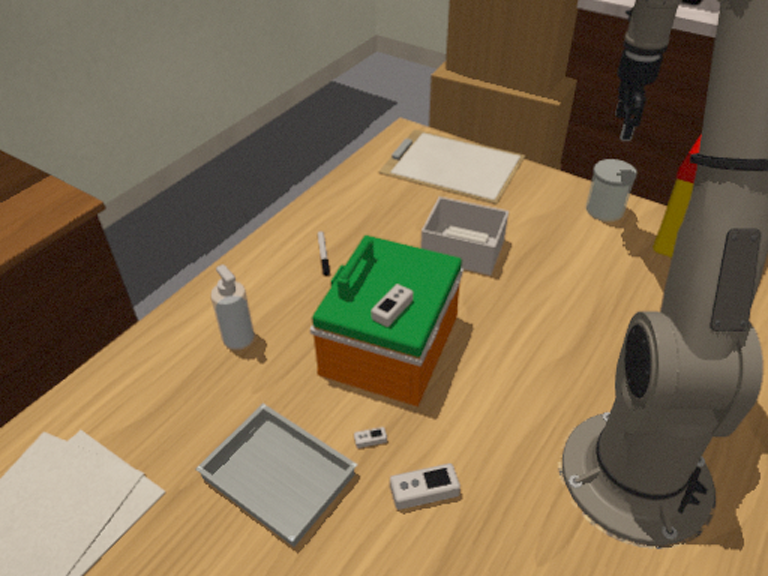

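Candidates for the logger in the top view (native pixels) are the one on the lid (236,222), a small one (183,247) on the table and a large one (168,295) on the table. The lid one is middle-sized and lies on the lid, so I choose it and check it in a crop.

```bash
python3 - <<'E'
from h import *
p=bot.read_camera("top"); s=bot.read_camera("side")
save(p,"crop.png",(190,150,330,270),5)
im=p["pixels"].astype(int); hsv=cv2.cvtColor(p["pixels"],cv2.COLOR_RGB2HSV)
def rect(mask,z,n):
    k,l,st,c=cv2.connectedComponentsWithStats(mask.astype(np.uint8))
    i=1+np.argmax(st[1:,4]); ys,xs=np.where(l==i)
    W=np.array([at_z(p,(x,y),z)[:2] for x,y in zip(xs,ys)])
    r=cv2.minAreaRect((W*1000).astype(np.float32)); print(n,st[i,4],np.round(r[0],1),np.round(r[1],1),round(r[2],1)); return r
Y,X=np.mgrid[:384,:512]
box=lambda a,b,c,d:(X>a)&(X<c)&(Y>b)&(Y<d)
# logger: low-saturation bright inside lid
sat=hsv[:,:,1]; g=(hsv[:,:,0]>45)&(hsv[:,:,0]<80)&(sat>120)
m=box(212,205,262,240)&~g
rect(m,.184,"logger top")
rect(g&box(190,150,330,262),.16,"lid")
for (a,b,c,d,n,z) in((170,235,195,260,"small",.01),(145,270,195,320,"large",.03)):
    rect(box(a,b,c,d)&(sat<70)&(hsv[:,:,2]>90),z,n)
rect(box(95,170,168,260)&(sat<70),.03,"tray")
for n,zz in(("logger_center",.172),("lid_handle",.2),("lid_hinge",.13),("tray",0),("bin",0),("bottle",0),("marker",0)):
    for c in(p,s):
        print(n,[np.round(at_z(c,d["xy"],zz),3).tolist() for d in bot.tip_of(n,c)[:3]])
E
```

```text
logger top 594 [450.6  35. ] [79.7 38.2] 89.0
lid 7852 [491.4 -12.4] [204.6 237. ] 12.7
small 109 [396.9 187.3] [50.4 22.7] 47.1
large 454 [270.1 216.2] [101.   43.7] 48.4
tray 4366 [481.  326.1] [160.7 208.2] 88.4
logger_center [[0.449, 0.042, 0.172], [0.276, 0.185, 0.172], [0.394, 0.14, 0.172]]
logger_center [[0.445, 0.038, 0.172], [0.222, 0.301, 0.172], [0.319, 0.278, 0.172]]
lid_handle [[0.554, 0.011, 0.2]]
lid_handle [[0.556, 0.0, 0.2]]
lid_hinge [[0.39, -0.033, 0.13]]
lid_hinge [[0.395, -0.036, 0.13]]
tray [[0.496, 0.325, 0.0], [0.762, -0.152, 0.0]]
tray [[0.48, 0.331, 0.0], [0.739, -0.139, 0.0]]
bin [[0.513, -0.35, 0.0]]
bin [[0.504, -0.341, 0.0]]
bottle [[0.751, 0.132, 0.0], [0.603, 0.006, 0.0]]
bottle [[0.736, 0.144, 0.0]]
marker [[0.761, -0.151, 0.0], [0.51, -0.348, 0.0]]
marker [[0.736, -0.127, 0.0]]
```

View pics/crop.png

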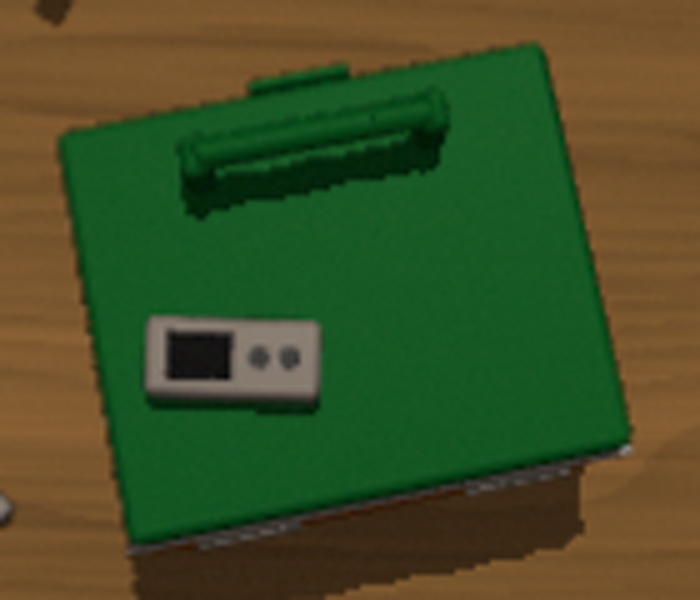

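The crop shows the 80×38 mm logger with its display up, at about native (236,222), so it is the middle-sized one; the others measure about 50 and 101 mm. Next I compute the approach.

```bash
cat >> h.py <<'E'
def cmd(pos,yaw,tilt=0):
    """tool y horizontal-ish along yaw (deg); tilt deg: about tool x. tool z down. prints rotvec, shift mm"""
    o=bot.get_obs(); w,x,y,z=o["tool_rot"]; R0=R.from_quat([x,y,z,w])
    a=np.radians(yaw); Y=np.array([np.cos(a),np.sin(a),0]); Z=np.array([0,0,-1.]); X=np.cross(Y,Z)
    R1=R.from_matrix(np.c_[X,Y,Z])*R.from_rotvec([np.radians(tilt),0,0])
    print("rot",np.round((R0.inv()*R1).as_rotvec(),3),"shift",np.round(R0.inv().apply(np.array(pos)-o["eef_pos"])*1000,1),"now",np.round(o["eef_pos"],4),"q",np.round(o["q"],2),"w",round(o["gripper_width"]*85.4,1),"gf",round(o["grasp_force"],1),"F",np.round(o["contact_force"],1),"t",round(o["t"],2))
E
python3 - <<'E'
from h import *
p=bot.read_camera("top")
C=[at_z(p,c,.16)[:2] for c in((202.4,177),(298,159),(316,239),(216,258))]
print(np.round(C,3))
d=np.array(C)
for a,b in((3,0),(2,1)): print(np.degrees(np.arctan2(*(d[b]-d[a])[::-1])))
for a,b in((1,0),(2,3)): print(np.degrees(np.arctan2(*(d[b]-d[a])[::-1]))-90)
print("handle bar ends z.2",[np.round(at_z(p,(190+u/5,150+v/5),.2),3) for u,v in((192,150),(435,105))])
cmd((.45,.037,.26),-1)
E
```

```text
[[ 0.557  0.12 ]
 [ 0.608 -0.107]
 [ 0.417 -0.15 ]
 [ 0.368  0.079]]
12.217597966156761
12.539494306958781
12.640100838988829
12.076444752245024
handle bar ends z.2 [array([0.542, 0.055, 0.2  ]), array([ 0.566, -0.054,  0.2  ])]
rot [ 0.     0.    -1.095] shift [ 419.8 -508.9  -28.7] now [ 0.299  -0.6052  0.2313] q [ 1.    0.48  0.02  1.56 -0.01  1.11 -0.08] w 85.3 gf 0.0 F [-0.7  0.7  0.6] t 1.75
```

>>> jog_arm([
  [0,0,-0.11,42,-51,-3,60],
  [0,0,-0.22,84,-102,-6,60],
  [0,0,-0.33,126,-153,-9,60],
  [0,0,-0.44,168,-204,-12,60],
  [0,0,-0.55,210,-254,-15,60],
  [0,0,-0.66,252,-305,-18,60],
  [0,0,-0.77,294,-356,-21,60],
  [0,0,-0.88,336,-407,-24,60],
  [0,0,-0.99,378,-458,-27,60],
  [0,0,-1.095,420,-509,-29,60],
], grip_force=30)

```text
t: 3.0
eef_pos: [0.4424, 0.0044, 0.2597]
tool_rot: [0.001, 0.712, 0.702, 0.0]
contact_force: [1.1, -0.4, 0.2]
gripper_width: 0.703
grasp_force: 0.0
```

>>> jog_arm([
  [0,0,0,0,0,0,60],
  [0,0,0,0,0,0,60],
])

```text
t: 3.25
eef_pos: [0.4419, 0.0021, 0.259]
tool_rot: [0.0, 0.713, 0.701, -0.0]
contact_force: [-0.5, -0.2, -0.9]
gripper_width: 0.703
grasp_force: 0.0
```

```bash
python3 - <<'E'
from h import *
cmd((.45,.037,.165),-1)
s=bot.read_camera("side"); save(s,"side1.png",(150,60,400,260),3)
for n,z in(("logger_center",.172),): print([np.round(at_z(s,d["xy"],z),3).tolist() for d in bot.tip_of(n,s)[:3]])
# predicted logger corners / fingertip in side view
print(np.round(proj(s,[[.45,.037,.184],bot.get_obs()["eef_pos"]]),0))
E
```

```text
rot [-0.     0.001  0.   ] shift [35.1  7.6 94. ] now [0.4419 0.0021 0.259 ] q [ 0.38  0.1  -0.55  2.02  0.06  1.04 -0.22] w 60.0 gf 0.0 F [-0.5 -0.2 -0.9] t 3.25
[[0.324, 0.268, 0.172], [0.227, 0.297, 0.172], [0.458, 0.035, 0.172]]
[[261. 200.]
 [272. 171.]]
```

View pics/side1.png

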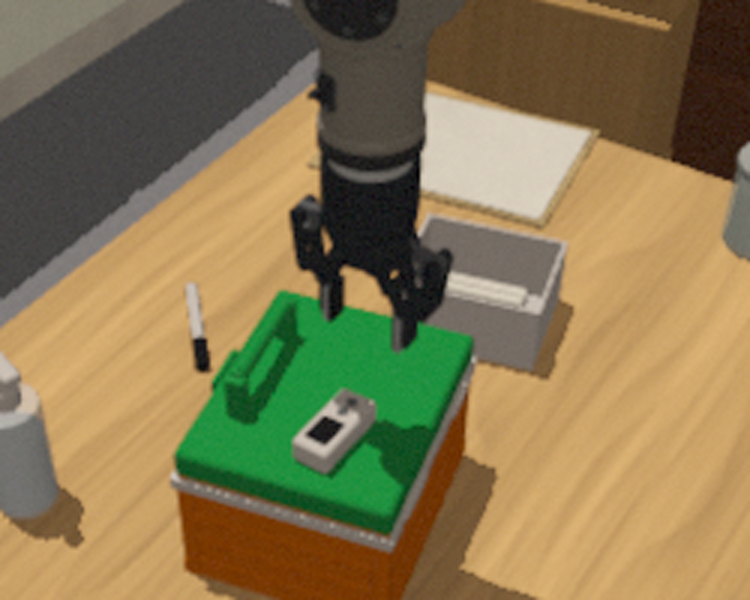

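The gripper hovers to the right of the logger, which shows at crop (335,430), about native (262,203), as expected. I move over it, then down.

>>> jog_arm([
  [0,0,0,18,4,0,60],
  [0,0,0,35,8,0,60],
  [0,0,0,35,8,30,60],
  [0,0,0,35,8,60,60],
  [0,0,0,35,8,78,60],
  [0,0,0,35,8,88,60],
  [0,0,0,35,8,94,60],
  [0,0,0,35,8,94,60],
])

```text
t: 4.35
eef_pos: [0.4507, 0.0371, 0.1652]
tool_rot: [0.0, 0.713, 0.701, 0.0]
contact_force: [-0.4, -0.6, 0.1]
gripper_width: 0.705
grasp_force: 0.0
```

```bash
python3 - <<'E'
from h import *
cmd((.45,.037,.163),-1)
s=bot.read_camera("side"); save(s,"side2.png",(210,130,330,230),6)
E
```

```text
rot [ 0.  0. -0.] shift [-0.1 -0.7  2.2] now [0.4507 0.0371 0.1652] q [ 0.28  0.24 -0.57  2.1   0.18  0.84 -0.41] w 60.2 gf 0.0 F [-0.4 -0.6  0.1] t 4.35
```

View pics/side2.png

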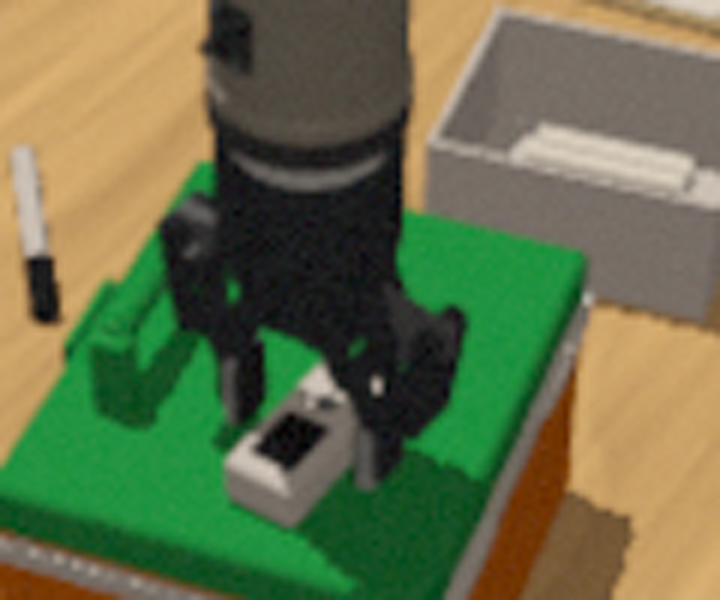

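The fingers straddle the logger at mid-length, crop (240,390) and (380,450). I lower a little and close.

>>> jog_arm([
  [0,0,0,0,0,4,60],
  [0,0,0,0,0,4,45],
  [0,0,0,0,0,4,25],
  [0,0,0,0,0,4,25],
  [0,0,0,0,0,4,25],
  [0,0,0,0,0,4,25],
], grip_force=30)

```text
t: 5.15
eef_pos: [0.4508, 0.0375, 0.1613]
tool_rot: [0.0, 0.713, 0.701, 0.0]
contact_force: [-1.4, -0.6, 5.2]
gripper_width: 0.419
grasp_force: 30.6
```

>>> jog_arm([
  [0,0,0,0,0,-10,25],
  [0,0,0,0,0,-30,25],
  [0,0,0,0,0,-60,25],
  [0,0,0,0,0,-80,25],
  [0,0,0,0,0,-80,25],
])

```text
t: 5.78
eef_pos: [0.4515, 0.0376, 0.2424]
tool_rot: [0.001, 0.713, 0.701, 0.001]
contact_force: [-0.2, 0.3, -0.5]
gripper_width: 0.414
grasp_force: 30.2
```

```bash
python3 - <<'E'
from h import *
cmd((.483,.327,.20),-1)
s=bot.read_camera("side"); p=bot.read_camera("top"); save(s,"side3.png",(190,100,330,220),5)
E
```

```text
rot [ 0.003 -0.     0.   ] shift [289.9  26.4  42.5] now [0.4515 0.0376 0.2424] q [ 0.32  0.14 -0.59  2.02  0.09  1.01 -0.32] w 35.4 gf 30.2 F [-0.2  0.3 -0.5] t 5.78
```

View pics/side3.png

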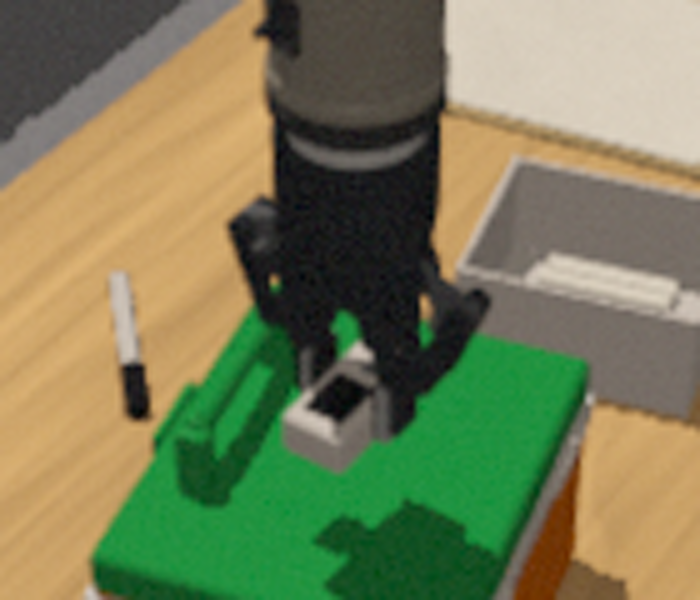

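The logger is held level at crop (335,420). I carry it to the tray.

>>> jog_arm([
  [0,0,0,25,2,0,25],
  [0,0,0,60,6,0,25],
  [0,0,0,100,9,0,25],
  [0,0,0,140,13,0,25],
  [0,0,0,180,17,5,25],
  [0,0,0,220,20,15,25],
  [0,0,0,255,23,28,25],
  [0,0,0,280,26,38,25],
  [0,0,0,290,26,43,25],
  [0,0,0,290,26,43,25],
], grip_force=45)

```text
t: 7.12
eef_pos: [0.4808, 0.3267, 0.1969]
tool_rot: [-0.0, 0.713, 0.701, -0.001]
contact_force: [-0.5, -0.3, -0.7]
gripper_width: 0.412
grasp_force: 51.8
```

```bash
python3 - <<'E'
from h import *
cmd((.483,.327,.0065),-1)
s=bot.read_camera("side"); save(s,"side4.png",(100,180,310,384),3)
E
```

```text
rot [-0.002  0.001  0.001] shift [  0.6   2.6 190.4] now [0.4808 0.3267 0.1969] q [-0.19  0.44 -0.67  1.78  0.31  1.03 -0.99] w 35.2 gf 51.8 F [-0.5 -0.3 -0.7] t 7.12
```

View pics/side4.png

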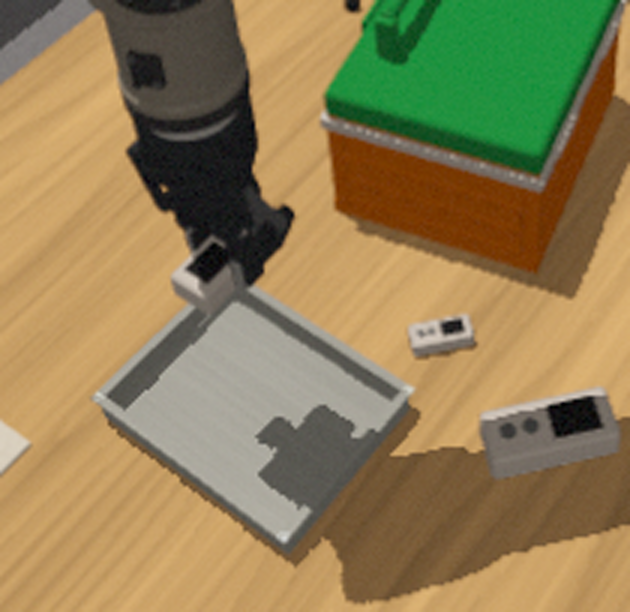

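The logger is still held, at crop (205,270), above the empty tray. I lower it.

>>> jog_arm([
  [0,0,0,0,1,20,25],
  [0,0,0,1,2,55,25],
  [0,0,0,1,2,95,25],
  [0,0,0,1,2,130,25],
  [0,0,0,1,2,155,25],
  [0,0,0,1,2,170,25],
  [0,0,0,1,2,178,25],
  [0,0,0,1,2,182,25],
  [0,0,0,1,2,182,25],
])

```text
t: 8.3
eef_pos: [0.4839, 0.3281, 0.0165]
tool_rot: [0.0, 0.713, 0.701, 0.0]
contact_force: [-0.9, -0.2, -0.9]
gripper_width: 0.407
grasp_force: 51.9
```

```bash
python3 -c "
from h import *
cmd((.483,.327,.006),-1)"
```

```text
rot [ 0.001 -0.     0.   ] shift [-1.1 -0.8 10.5] now [0.4839 0.3281 0.0165] q [-0.3   0.67 -0.54  1.89  0.51  0.71 -1.15] w 34.7 gf 51.9 F [-0.9 -0.2 -0.9] t 8.3
```

>>> jog_arm([
  [0,0,0,0,0,3,25],
  [0,0,0,0,0,6,25],
  [0,0,0,0,0,8,25],
  [0,0,0,0,0,9,25],
  [0,0,0,0,0,10,25],
  [0,0,0,0,0,10,25],
])

```text
t: 9.05
eef_pos: [0.4835, 0.3279, 0.006]
tool_rot: [0.0, 0.713, 0.701, -0.0]
contact_force: [0.0, 0.4, -0.8]
gripper_width: 0.408
grasp_force: 51.9
```

>>> jog_arm([
  [0,0,0,0,0,1,25],
  [0,0,0,0,0,1,25],
  [0,0,0,0,0,1,40],
  [0,0,0,0,0,1,55],
  [0,0,0,0,0,1,55],
  [0,0,0,0,0,1,55],
  [0,0,0,0,0,-20,55],
  [0,0,0,0,0,-60,55],
  [0,0,0,0,0,-110,55],
  [0,0,0,0,0,-170,55],
])

```text
t: 10.3
eef_pos: [0.483, 0.3276, 0.1785]
tool_rot: [-0.0, 0.713, 0.701, -0.0]
contact_force: [0.8, -0.4, -0.7]
gripper_width: 0.644
grasp_force: 0.0
```

>>> jog_arm([
  [0,0,0,0,0,-50,55],
  [0,0,0,0,0,-90,55],
  [0,0,0,0,0,-90,55],
])

```text
t: 10.68
eef_pos: [0.4845, 0.3296, 0.2712]
tool_rot: [0.001, 0.713, 0.701, 0.004]
contact_force: [0.7, 0.1, 0.1]
gripper_width: 0.644
grasp_force: 0.0
```

```bash
python3 - <<'E'
from h import *
s=bot.read_camera("side"); save(s,"side5.png",(100,150,310,340),3)
for n,z in(("logger_center",.016),("lid_handle",.2),("lid_hinge",.13)): print(n,[(np.round(at_z(s,d["xy"],z),3).tolist(),round(d["score"],2)) for d in bot.tip_of(n,s)[:3]])
cmd((.553,.001,.28),12.4)
E
```

```text
logger_center [([0.26, 0.221, 0.016], 0.93), ([0.486, 0.323, 0.016], 0.8), ([0.385, 0.192, 0.016], 0.79)]
lid_handle [([0.56, -0.001, 0.2], 0.95), ([0.604, 0.024, 0.2], 0.32)]
lid_hinge [([0.387, -0.034, 0.13], 0.98)]
rot [-0.001  0.001 -0.233] shift [-325.1   75.5  -14.4] now [0.4829 0.3273 0.2653] q [-0.16  0.38 -0.7   1.7   0.26  1.16 -0.95] w 54.9 gf 0.0 F [-0.1  0.1 -0.3] t 10.88
```

View pics/side5.png

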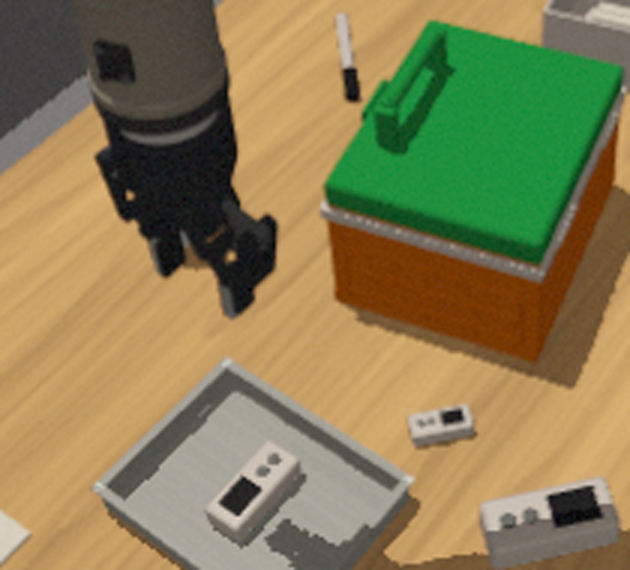

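The logger lies flat with its display up in the tray, crop (255,490), and the lid is shut. On to the handle.

>>> jog_arm([
  [0,0,-0.03,-33,8,-8,50],
  [0,0,-0.06,-75,18,-16,50],
  [0,0,-0.09,-120,28,-18,50],
  [0,0,-0.12,-165,38,-18,50],
  [0,0,-0.15,-210,48,-18,50],
  [0,0,-0.18,-250,58,-18,50],
  [0,0,-0.21,-285,66,-18,50],
  [0,0,-0.233,-312,72,-18,50],
  [0,0,-0.233,-325,76,-18,50],
  [0,0,-0.233,-325,76,-18,50],
])

```text
t: 12.12
eef_pos: [0.5538, 0.0013, 0.2833]
tool_rot: [-0.001, 0.627, 0.779, -0.0]
contact_force: [-0.5, 0.9, -0.6]
gripper_width: 0.587
grasp_force: 0.0
```

```bash
python3 - <<'E'
from h import *
cmd((.555,.001,.182),12.4)
p=bot.read_camera("top"); s=bot.read_camera("side")
for c in(p,s): print([(np.round(at_z(c,d["xy"],.2),3).tolist(),round(d["score"],2)) for d in bot.tip_of("lid_handle",c)[:2]])
save(s,"side6.png",(180,80,340,220),4.5)
E
```

```text
rot [-0.001 -0.001 -0.002] shift [ -0.6   1.3 101.3] now [0.5538 0.0013 0.2833] q [ 0.4   0.29 -0.62  1.75  0.18  1.16 -0.07] w 50.2 gf 0.0 F [-0.5  0.9 -0.6] t 12.12
[([0.556, 0.005, 0.2], 0.68)]
[([0.561, 0.01, 0.2], 0.79)]
```

View pics/side6.png

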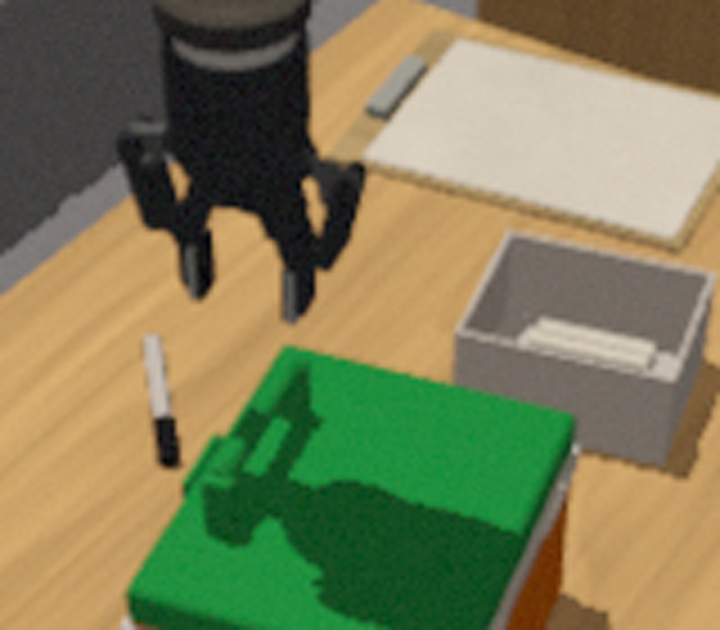

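The gripper hovers above the handle bar at crop (260,440), aligned with it. I descend and grip.

>>> jog_arm([
  [0,0,0,0,1,25,50],
  [0,0,0,0,1,55,50],
  [0,0,0,0,1,80,50],
  [0,0,0,0,1,93,50],
  [0,0,0,0,1,100,50],
  [0,0,0,0,1,102,50],
  [0,0,0,0,1,102,50],
])

```text
t: 13.2
eef_pos: [0.5554, 0.002, 0.1827]
tool_rot: [0.0, 0.627, 0.779, 0.0]
contact_force: [0.1, -0.1, -0.1]
gripper_width: 0.586
grasp_force: 0.0
```

>>> jog_arm([
  [0,0,0,0,0,0,30],
  [0,0,0,0,0,0,10],
  [0,0,0,0,0,0,5],
  [0,0,0,0,0,0,5],
  [0,0,0,0,0,0,5],
  [0,0,0,0,0,0,5],
], grip_force=40)

```text
t: 13.95
eef_pos: [0.5527, 0.0012, 0.1823]
tool_rot: [-0.001, 0.627, 0.779, -0.002]
contact_force: [-9.0, -2.1, 8.7]
gripper_width: 0.17
grasp_force: 39.1
```

```bash
python3 - <<'E'
from h import *
o=bot.get_obs(); g=o["eef_pos"]+[0,0,.019]; print(np.round(g,4),o["grasp_force"],o["gripper_width"]*85.4,o["contact_force"])
u=np.array([np.cos(np.radians(12.4)),np.sin(np.radians(12.4)),0])
w,x,y,z=o["tool_rot"]; R0=R.from_quat([x,y,z,w])
H=g-.165*u; H[2]=.13; c=np.array([.165,g[2]-.13])  # bar in lid plane (x,z)
for a in np.radians([4,8,12,16,20,24,28,32,36,40,43,45]):
    b=np.array([c[0]*np.cos(a)-c[1]*np.sin(a),c[0]*np.sin(a)+c[1]*np.cos(a)])
    ti=a/2
    for sgn in(1,):
        Rn=R0*R.from_rotvec([ti*sgn,0,0]); tz=Rn.as_matrix()[:,2]
        t=H+u*b[0]+[0,0,b[1]]+.019*tz
        print(round(np.degrees(a)),round(ti,3),np.round(tz,2),np.round(R0.inv().apply(t-o["eef_pos"])*1000,1),np.round(t,3))
E
```

```text
[0.5527 0.0012 0.2013] 39.07467484474182 14.534375387798352 [-8.96830468 -2.05153348  8.65711758]
4 0.035 [-0.04 -0.01 -1.  ] [ -0.   -6.2 -11.3] [ 0.547 -0.     0.194]
8 0.07 [-0.07 -0.02 -1.  ] [ -0.  -13.1 -22.3] [ 0.54  -0.002  0.205]
12 0.105 [-0.11 -0.02 -0.99] [ -0.1 -20.7 -32.8] [ 0.533 -0.003  0.215]
16 0.14 [-0.14 -0.03 -0.99] [ -0.1 -29.  -42.8] [ 0.525 -0.005  0.225]
20 0.175 [-0.17 -0.04 -0.98] [ -0.1 -38.  -52.3] [ 0.516 -0.007  0.235]
24 0.209 [-0.21 -0.05 -0.98] [ -0.1 -47.6 -61.1] [ 0.506 -0.009  0.244]
28 0.244 [-0.24 -0.05 -0.97] [ -0.1 -57.8 -69.4] [ 0.497 -0.011  0.252]
32 0.279 [-0.27 -0.06 -0.96] [ -0.1 -68.6 -77. ] [ 0.486 -0.013  0.26 ]
36 0.314 [-0.31 -0.07 -0.95] [ -0.1 -79.8 -83.9] [ 0.475 -0.016  0.267]
40 0.349 [-0.34 -0.08 -0.94] [ -0.2 -91.5 -90.1] [ 0.464 -0.018  0.273]
43 0.375 [-0.36 -0.08 -0.93] [  -0.2 -100.5  -94.2] [ 0.455 -0.02   0.277]
45 0.393 [-0.38 -0.08 -0.92] [  -0.2 -106.6  -96.7] [ 0.449 -0.022  0.28 ]
```

```bash
python3 - <<'E'
from h import *
c=np.array([.165,.0713])
for d in(3,7,11,15,19,23,27,31,35,38,41,43,45):
    a=np.radians(d); b=np.array([c[0]*np.cos(a)-c[1]*np.sin(a),c[0]*np.sin(a)+c[1]*np.cos(a)])-c; t=a/3
    print(d,round(-t,3),np.round([1e3*b[0]+19*np.sin(t)-2.8,-1e3*b[1]+19*(np.cos(t)-1)],1))
E
```

```text
3 -0.017 [-6.4 -8.5]
7 -0.041 [-11.9 -19.6]
11 -0.064 [-18.2 -30.2]
15 -0.087 [-25.2 -40.3]
19 -0.111 [-32.9 -50. ]
23 -0.134 [-41.2 -59. ]
27 -0.157 [-50.2 -67.4]
31 -0.18 [-59.7 -75.1]
35 -0.204 [-69.7 -82.1]
38 -0.221 [-77.5 -86.9]
41 -0.239 [-85.6 -91.3]
43 -0.25 [-91. -94.]
45 -0.262 [-96.6 -96.4]
```

>>> jog_arm([
  [0,0,0,0,-3,0,5],
  [-0.009,0,0,0,-4.5,-4,5],
  [-0.017,0,0,0,-6.5,-8.5,5],
  [-0.029,0,0,0,-9,-14,5],
  [-0.041,0,0,0,-12,-19.5,5],
  [-0.052,0,0,0,-15,-25,5],
  [-0.064,0,0,0,-18,-30,5],
  [-0.075,0,0,0,-21.5,-35,5],
  [-0.087,0,0,0,-25,-40.5,5],
  [-0.087,0,0,0,-25,-40.5,5],
])

```text
t: 15.2
eef_pos: [0.5311, -0.0036, 0.2237]
tool_rot: [0.028, 0.626, 0.778, 0.035]
contact_force: [5.4, 0.1, 0.4]
gripper_width: 0.17
grasp_force: 39.4
```

```bash
cat >> h.py <<'E'
def lid():
    o=bot.get_obs(); w,x,y,z=o["tool_rot"]; M=R.from_quat([x,y,z,w]).as_matrix()
    g=o["eef_pos"]-.019*M[:,2]; u=np.array([.9767,.2147,0])
    H=np.array([.5527,.0012,.2013])-.165*u; v=g-H; b=np.array([v@u,g[2]-.13]); c=np.array([.165,.0713])
    a=np.degrees(np.arctan2(b[1],b[0])-np.arctan2(c[1],c[0]))
    print("lid",round(a,2),"r err mm",round(1e3*(np.hypot(*b)-np.hypot(*c)),1),"tilt",np.round(M[:,2],3),np.round(o["eef_pos"],4),"F",np.round(o["contact_force"],1),np.round(o["torque"],1),"gf",round(o["grasp_force"],1),"w",o["gripper_width"]*85.4,"q",np.round(o["q"],2),"t",o["t"])
E
python3 -c "
from h import *
lid()"
```

```text
lid 15.22 r err mm 0.8 tilt [ 0.088  0.018 -0.996] [ 0.5311 -0.0036  0.2237] F [5.4 0.1 0.4] [-0.1 -1.2  0.1] gf 39.4 w 14.551616125294654 q [ 0.44  0.26 -0.63  1.94  0.19  0.91 -0.07] t 15.2
```

```bash
python3 - <<'E'
from h import *
T=[(19,-.111,-32.9,-50),(23,-.134,-41.2,-59),(27,-.157,-50.2,-67.4),(31,-.18,-59.7,-75.1),(35,-.204,-69.7,-82.1),(38,-.221,-77.5,-86.9),(41,-.239,-85.6,-91.3),(43,-.25,-91,-94),(45,-.262,-96.6,-96.4)]
for d,t,y,z in T: print(d,round(t+.087,3),np.round(R.from_rotvec([.087,0,0]).apply([0,y+25.2,z+40.3]),1))
E
```

```text
19 -0.024 [  0.   -6.8 -10.3]
23 -0.047 [  0.  -14.3 -20. ]
27 -0.07 [  0.  -22.6 -29.2]
31 -0.093 [  0.  -31.3 -37.7]
35 -0.117 [  0.  -40.7 -45.5]
38 -0.134 [  0.  -48.1 -51. ]
41 -0.152 [  0.  -55.7 -56.1]
43 -0.163 [  0.  -60.9 -59.2]
45 -0.175 [  0.  -66.3 -62.1]
```

>>> jog_arm([
  [-0.012,0,0,0,-3.4,-5,5],
  [-0.024,0,0,0,-6.8,-10.3,5],
  [-0.036,0,0,0,-10.5,-15.2,5],
  [-0.047,0,0,0,-14.3,-20,5],
  [-0.07,0,0,0,-22.6,-29.2,5],
  [-0.093,0,0,0,-31.3,-37.7,5],
  [-0.117,0,0,0,-40.7,-45.5,5],
  [-0.134,0,0,0,-48.1,-51,5],
  [-0.152,0,0,0,-55.7,-56.1,5],
  [-0.152,0,0,0,-55.7,-56.1,5],
])

```text
t: 16.45
eef_pos: [0.4737, -0.0167, 0.2761]
tool_rot: [0.078, 0.622, 0.773, 0.095]
contact_force: [6.6, -1.8, 3.6]
gripper_width: 0.168
grasp_force: 39.1
```

```bash
python3 -c "
from h import *
lid()"
```

```text
lid 40.87 r err mm 2.9 tilt [ 0.238  0.05  -0.97 ] [ 0.4737 -0.0167  0.2761] F [ 6.6 -1.8  3.6] [-0.3 -1.6 -0.1] gf 39.1 w 14.365260402757539 q [ 0.59  0.   -0.65  2.09 -0.05  0.81  0.18] t 16.45
```

>>> jog_arm([
  [-0.006,0,0,0,-2.4,-2,5],
  [-0.012,0,0,0,-4.8,-4,5],
  [-0.018,0,0,0,-7.2,-6,5],
  [-0.023,0,0,0,-9.5,-7.5,5],
  [-0.023,0,0,0,-9.5,-7.5,5],
  [-0.023,0,0,0,-9.5,-7.5,5],
  [-0.023,0,0,0,-9.5,-7.5,5],
  [-0.023,0,0,0,-9.5,-7.5,5],
])

```text
t: 17.45
eef_pos: [0.4638, -0.0189, 0.2813]
tool_rot: [0.085, 0.621, 0.772, 0.104]
contact_force: [6.3, -1.0, 6.5]
gripper_width: 0.168
grasp_force: 39.1
```

```bash
python3 - <<'E'
from h import *
lid()
s=bot.read_camera("side"); save(s,"side7.png",(80,80,360,370),2)
print([(np.round(at_z(s,d["xy"],.016),3).tolist(),round(d["score"],2)) for d in bot.tip_of("logger_center",s)[:3]])
# predicted far lid corners for angles
u=np.array([.9767,.2147,0]);n=np.array([-.2147,.9767,0]);H=np.array([.5527,.0012,0])-.165*u+[0,0,.13]
for d in(38,45,52):
    a=np.radians(d);X=u*np.cos(a)+[0,0,np.sin(a)];Z=-u*np.sin(a)+[0,0,np.cos(a)]
    print(d,np.round((proj(s,[H+.2*X+.03*Z+e*.12*n for e in(1,-1)])-[80,80])*2))
E
```

```text
lid 44.54 r err mm 3.3 tilt [ 0.26   0.055 -0.964] [ 0.4638 -0.0189  0.2813] F [ 6.3 -1.   6.5] [-0.3 -1.6 -0.2] gf 39.1 w 14.369460621159234 q [ 0.61 -0.04 -0.64  2.11 -0.09  0.79  0.24] t 17.45
[([0.48, 0.326, 0.016], 0.69), ([0.266, 0.227, 0.016], 0.65), ([0.38, 0.194, 0.016], 0.56)]
38 [[290. 204.]
 [364.  92.]]
45 [[304. 198.]
 [377.  85.]]
52 [[320. 194.]
 [392.  80.]]
```

View pics/side7.png

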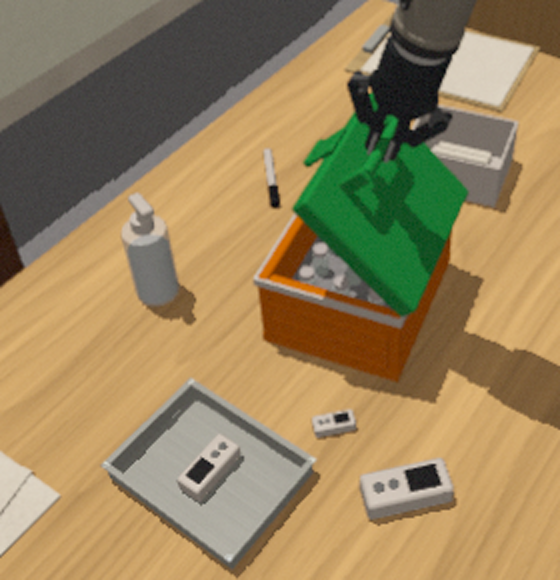

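The lid is held open with its near far-corner at crop (300,200), which matches about 44°. The logger is flat in the tray at crop (210,465), and the other things are undisturbed.

```bash
python3 -c "
from h import *
o=bot.get_obs(); print(np.abs(o['joint_vel']).max()); print(bot.hand_in())"
```

```text
0.0009989229879381755
the job is handed in; nothing more can be done
None
```

I handed the job in at about 17.5 s of the 58 s limit: the middle-sized logger lies flat and released in the tray, display up, and the gripper is holding the lid still at about 44.5° (estimated from the arm pose and the side picture). The bin, bottle and marker were not touched; the hand-in gave no verdict.

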